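# Load a square hub blank into its nest and roll it into the marking bay

## Task

Take the square-flanged aluminium hub blank off the blue sloped rest and lower it by hand (do not drop it) into the square nest of the green carriage until its flange sits flat on the nest floor, and let go. Then push the loaded carriage along the rollers into the yellow-sided bay until it is fully home against the red stop. Leave the other things on the bench where they are.

Things in the scene. Friction and masses are not known exactly. Their poses are not given: they have to be found in the camera images.
- blank: Aluminium hub blank, 0.35 kg: square flange 90 x 90 x 10 mm with a central square boss 40 x 40 mm rising 32 mm above it (42 mm in all), sides parallel. Origin: centre of the flange's underside; z out of the boss, x and y along the flange's sides. Starts flat on the sloped rest, boss outwards, so its z leans 30 degrees from vertical.
- rest: Blue fixed sloped rest, 130 x 150 mm, 92 mm high. Origin: centre of its underside. Its face leans back 30 degrees (rises towards the rest's +x, looks up and towards its -x), 60 mm above the origin. A lip 8 mm proud of the face, 45 mm down the slope, stops the blank from sliding; the blank lies up to 15 mm off-centre along y.
- carriage: Green plastic carriage, a loose block 130 (x) x 150 (y) x 36 mm high, about 0.9 kg, standing on the rollers. Origin: centre of its underside. It rolls along the track's y; its flat -y end face is the one to push.
- nest (a point): Centre of the black floor of the square nest in the carriage's top, 28 mm above the carriage's underside. Nest 94 x 94 mm, 8 mm deep, 2 mm chamfer at its mouth; axes as the carriage's. The blank fits in any of four quarter turns; seated, its origin is at this point.
- track: Fixed roller track, 160 (x) x 420 mm (y): steel rollers (tops 42 mm high) between grey rails 55 mm high, 136 mm apart. Origin: centre of underside. Bay at the +y end: yellow side plates 95 mm high from y = 55 to 195 mm, red stop (face at y = 195 mm, top 79 mm), green column from y = 245 mm, its white head from y = 180 mm at 310 to 410 mm height. The -y end is open.
- bay_home (a point): Point on the track where the carriage's origin lies when the carriage is fully home against the red stop: 120 mm along the track's y from its origin, 42 mm above the table. Axes as the track's; the carriage starts 140 to 210 mm short of it, on the -y side.
- round_blank: Bystander: similar aluminium hub blank with a round flange, 90 mm diameter, 42 mm high, boss 42 mm across. Origin: centre of its underside.
- wrench: Bystander: wrench about 180 mm long, lying flat. Origin near its middle, underside.
- race: Bystander: brass ring, 72 mm outside, 48 mm inside, 18 mm high. Origin: centre of its underside.
- shaft: Bystander: steel shaft about 215 mm long, 28 mm thick, lying, with a white four-armed star at one end (its top about 65 mm high). Origin: middle of the shaft, at table height.
Things that resemble listed ones, but are neither listed nor needed, are in the scene too. What is shaped like the blank but brown or turquoise is not meant.

How it is judged (in metres and radians):
On the way, in this order (a step that is already met when the one before it is completed fails the run):
1. The blank is lowered into the nest while the fingers still hold it (its underside within 12 mm of the nest floor, within 8 mm of centre) (z of blank in the frame of nest below 0.012 m and horizontal distance between blank and nest below 0.008 m and contact force between the fingers and blank above 0.5 N), for 0.05 s.
2. The blank is seated flat in the nest and let go, while the carriage is still outside the bay (more than 50 mm from home) (z of blank in the frame of nest between -0.004 and 0.0025 m and horizontal distance between blank and nest below 0.004 m and angle between blank's own z axis and vertical below 0.05 rad and contact force between the fingers and blank below 0.1 N and y of carriage in the frame of bay_home below -0.05 m), for 0.2 s.
3. The loaded carriage is pushed home (within 8 mm of the stop) (z of blank in the frame of nest between -0.004 and 0.0025 m and horizontal distance between blank and nest below 0.004 m and angle between each of blank, carriage's own z axis and vertical below 0.05 rad and y of carriage in the frame of bay_home above -0.008 m and horizontal distance between carriage and bay_home below 0.012 m), for 0.2 s.
At the end, for the whole second after the job is handed in: The blank sits flat in the nest (underside within 2.5 mm of the nest floor, within 4 mm of its centre, tilted less than 0.05 rad), the carriage is upright on the rollers and within 8 mm of the red stop, and both are at rest (all of step 3 and linear speed of each of blank, carriage below 0.02 m/s); the robot touches nothing.
It fails at once if the round-flanged hub blank is moved more than 40 mm (distance of round_blank from where it was at the start of the episode above 0.04 m).
It fails at once if the wrench is moved more than 40 mm (distance of wrench from where it was at the start of the episode above 0.04 m).
It fails at once if the brass ring is moved more than 40 mm (distance of race from where it was at the start of the episode above 0.04 m).
It fails at once if the star-ended shaft is moved more than 40 mm (distance of shaft from where it was at the start of the episode above 0.04 m).
It also fails if it takes over 51 s, if anything falls off the work surface, if the arm or the gripper's body presses on something with over 40 N, if the wrist force passes 120 N, or if a joint passes its speed limit or range.

## Robot

A 6-joint arm with a two-finger parallel gripper is mounted at the origin on the work surface. World frame = base frame: x ahead of the robot, y to its left, z up, the work surface at z = 0. Lengths are in mm, angles in degrees, forces in N, time in s.
With the tool pointing down it reaches from about 350 to 850 mm from the base axis. Payload 8.1 kg.
Tool frame: the origin (TCP) lies on the centre line of the jaws, within the pads' length; the fingertips stand 19 mm ahead of it and the grasp point (between the pads) is the TCP (r.tip_reach is the z of the fingertips in the tool frame, in mm); z points along the fingers, y is the line along which they close (so a half turn about z gives the same grasp; the last joint's range is limited). The gripper opens to 85 mm and grips with 20 to 120 N. Pads are 22 mm wide; open, the fingers measure 114 mm over their backs; the gripper's body (76 mm by 85 mm) begins 54 mm behind the grasp point. The pads swing forward as they close: fully open they stand 13 mm farther back than shut.
Start: joints at [71.654, 7.471, 85.268, -0, 87.261, -4.893], TCP at [139.567, 583.546, 222.192] pointing down, gripper open.
Joint ranges: [-169.43, 169.43], [-51.17, 129.36], [1.28, 143.12], [-76.62, 256.62], [0, 156.53], [-152.29, 152.29]. Speed limits (degrees/s): [136.94, 136.94, 159.86, 180, 180, 180].

## Interface

Orientations are given as [roll, pitch, yaw] about the fixed x, y, z axes, in that order (R = Rz(yaw) Ry(pitch) Rx(roll)).
In Python, from bench import r gives the robot as it stands. The module is installed in compiled form; this text tells all that it offers.
- The arm moves only by the shell command python3 -m handwheel 'ROWS' [FORCE]. ROWS is JSON, a list of rows, each a list of 7 numbers: the shift along the tool's x, y, z in m, then the turn, a rotation vector about the tool's x, y, z in degrees, then the finger opening in m, from 0 to 0.0854. In form: [[tx, ty, tz, ax, ay, az, claw], ...]. A call has 1 to 8 rows; each row shifts and turns the commanded pose from where the row before left it, along the tool's axes as they then stand; what a row does not reach is not made up. A row lasts 1/12 s, in which the tool goes at most 41.7 mm and 7.16 degrees, less where a joint would pass 70% of its speed; a pose out of reach is approached as far as the arm can. A call with a gripper value outside its range is refused whole. The fingers move at their own pace and stop on an object; FORCE is the grip in N (left out, the last holds). Time passes only in rows, so rows that do not move let the fingers close. It gives the time, the measured TCP pose, the force, the opening and the grip force at its end, in the units of the state.
- r.sense(): the state, without advancing time (a new reading comes with each control period).
- r.snapshot(name): name is "scene" or "top" or "wrist"; returns (picture, depth): 480x640x3 uint8, blue, green, red; 480x640 float32, mm along the optical axis (not along the pixel's ray), 0 where there is no reading.
- r.calibration(name): a dict with "vfov" (degrees; the focal length in pixels is half the picture's height over the tangent of half this angle, whatever the lens; pixels are square), "cx", "cy" (the principal point, pixels), "rvec" (rotation vector, rad) and "tvec" (3), from world to camera coordinates, as OpenCV has them; the wrist camera has in their place "tool_from_camera" (4x4, takes a point from camera to tool coordinates, whose origin is the TCP and whose axes are the flange's). Camera axes: x right, y down, z forward; pixel columns grow to the right and rows downward; lengths in mm; the calibration is good to about 2 mm. A picture is of the moment at which its call begins: read the wrist's pose just before it. calibration takes no time and is no camera call.
- r.hand_in(): hands the job in; it is judged then, once.
The state is a dict: "time": time; "joint_pos": joint angles; "qd": joint speeds; "joint_efforts": joint torques, N m; "tool_pos": TCP position; "tcp_rot": TCP orientation; "ft_force": force on the tool from outside, world axes, zero at the start; "wrist_torque": the same for the moment, N m; "finger_gap": finger opening in mm; "grip_force": force on a finger pad.
Only numpy, scipy, OpenCV 4.12 (cv2) and the standard library are available. Lean on these libraries where they do the work, as an engineer would, in place of code of your own. Each camera call takes 0.05 s, during which the arm holds its last target. There are 200 camera calls.

## Working session

There is one attempt and no reset: what is moved stays moved. The work goes in short steps, Python scripts to look and compute and a shell command to move; the robot and the scene stay as the last step left them, time stands still between calls to the robot, and variables do not carry over. Pictures are saved under pics/ and viewed, at most 10 in all, crops included, and the job is handed in when it is done.

```bash
mkdir -p pics; cat > h.py <<'E'
import numpy as np, cv2, sys
from bench import r
from scipy.spatial.transform import Rotation as R
def save(name,out):
    s=r.sense(); im,d=r.snapshot(name); cv2.imwrite('pics/%s.png'%out,im); np.savez('pics/%s.npz'%out,im=im,d=d,p=s['tool_pos'],e=s['tcp_rot']); return s,im,d
def cam(name,p=None,e=None):
    c=r.calibration(name); f=240/np.tan(np.radians(c['vfov'])/2)
    if 'rvec' in c:
        Rm=cv2.Rodrigues(np.array(c['rvec'],float))[0]; t=np.array(c['tvec'],float).ravel(); Rw=Rm.T; o=-Rm.T@t
    else:
        T=np.array(c['tool_from_camera']); Rt=R.from_euler('xyz',e,degrees=True).as_matrix(); Rw=Rt@T[:3,:3]; o=Rt@T[:3,3]+np.array(p)
    return f,c['cx'],c['cy'],Rw,o
def ray(c,u,v):
    f,cx,cy,Rw,o=c; return o,Rw@np.array([(u-cx)/f,(v-cy)/f,1])
def onz(c,u,v,z):
    o,d=ray(c,u,v); return o+d*(z-o[2])/d[2]
def cloud(c,d):
    f,cx,cy,Rw,o=c; v,u=np.mgrid[:480,:640]; P=np.stack([(u-cx)/f*d,(v-cy)/f*d,d],-1)@Rw.T+o; P[d==0]=np.nan; return P
E
python3 - <<'E'
from h import *
for n in('scene','top','wrist'):
    s,im,d=save(n,n+'0'); print(n,r.calibration(n),(d>0).mean())
print(s)
E
```

```text
scene {'vfov': 53.47008358377153, 'cx': 313.48841941728057, 'cy': 249.59171322610638, 'rvec': array([ 1.85024372,  1.62110749, -0.67158029]), 'tvec': array([  66.07728405, -304.41645851, 1400.27132516])} 0.996025390625
top {'vfov': 46.75261881839553, 'cx': 308.54974877638585, 'cy': 235.02276236524497, 'rvec': array([ 2.13889681, -2.09758233,  0.21534202]), 'tvec': array([-120.74749029,  492.26242126, 1154.49669205])} 0.9960546875
wrist {'vfov': 59.700129965209264, 'cx': 323.27443013638447, 'cy': 240.5079756895806, 'tool_from_camera': array([[ 1.43995904e-03, -9.51757074e-01, -3.06849145e-01,
         7.89394324e+01],
       [ 9.99998777e-01,  1.18342851e-03,  1.02206845e-03,
         7.98703076e-01],
       [-6.09626854e-04, -3.06850241e-01,  9.51757615e-01,
        -1.51487423e+02],
       [ 0.00000000e+00,  0.00000000e+00,  0.00000000e+00,
         1.00000000e+00]])} 0.9960970052083333
{'time': 0.1, 'joint_pos': array([ 7.16548629e+01,  7.51244079e+00,  8.53256734e+01, -1.10892387e-03,
        8.72615647e+01, -4.89277686e+00]), 'qd': array([-0.01327085, -0.10160375, -0.21739359, -0.07122551, -0.04593271,
       -0.00370537]), 'joint_efforts': array([ 1.03530463e-03, -5.70931292e+01, -5.01954854e+01, -1.11540021e-04,
        7.69588631e-03, -3.98461339e-05]), 'tool_pos': array([139.39620693, 583.03482328, 221.20680337]), 'tcp_rot': array([-1.79900590e+02, -7.39821073e-03,  1.66547687e+02]), 'ft_force': array([ 0.4463132 ,  0.20771755, -0.7195367 ]), 'wrist_torque': array([ 0.00726373,  0.03701186, -0.00934127]), 'grip_force': 0.0, 'finger_gap': 85.29184956720424}
```

View pics/top0.png

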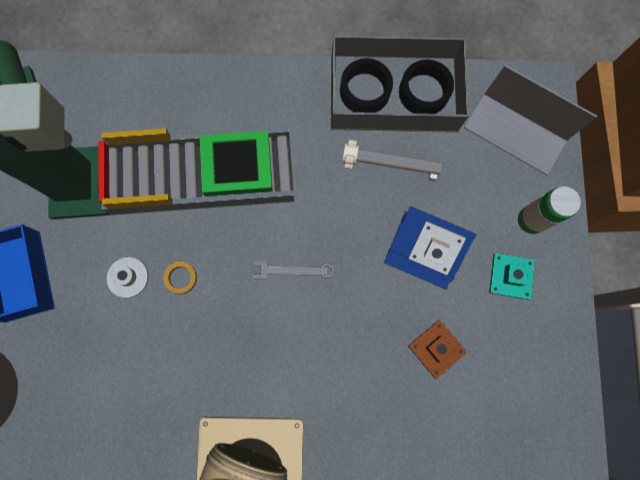

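View pics/scene0.png

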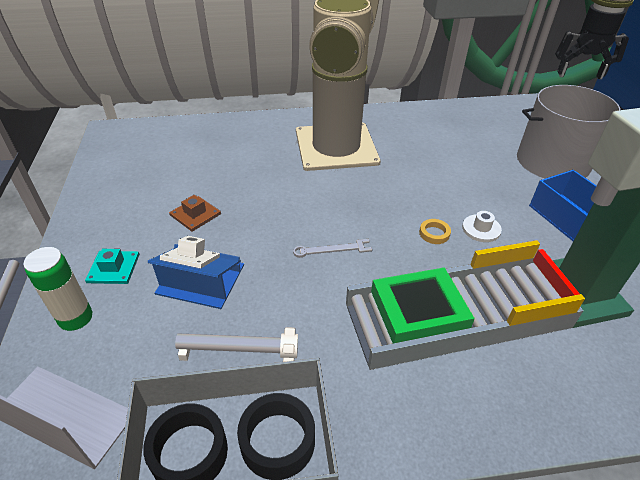

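Top view: carriage at about (236,162) with nest centre (237,160). The bay is to its left, with the red stop at x≈103. The grey-white blank is on the rest at (437,248), and the brown and turquoise decoys are at (437,348) and (513,276). The scene view agrees: blank (190,250), carriage (420,300).

```bash
python3 - <<'E'
from h import *
def tri(a,b):
    (o1,d1),(o2,d2)=a,b; A=np.stack([d1,-d2],1); t=np.linalg.lstsq(A,o2-o1,rcond=None)[0]; p,q=o1+t[0]*d1,o2+t[1]*d2; return (p+q)/2,np.linalg.norm(p-q)
C={n:cam(n) for n in('top','scene')}; I={n:np.load('pics/%s0.npz'%n) for n in C}
def big(m,box):
    k=np.zeros_like(m); x0,y0,x1,y1=box; k[y0:y1,x0:x1]=m[y0:y1,x0:x1]
    n,l,s,_=cv2.connectedComponentsWithStats(k.astype(np.uint8)); return l==1+np.argmax(s[1:,4])
def quad(m):
    c=max(cv2.findContours(m.astype(np.uint8),cv2.RETR_EXTERNAL,cv2.CHAIN_APPROX_NONE)[0],key=cv2.contourArea)
    h=cv2.convexHull(c); 
    for e in np.linspace(2,25,47):
        q=cv2.approxPolyDP(h,e,True)[:,0]
        if len(q)<=4: break
    return q.astype(float)
box={'top':{'car':(190,120,285,205),'bl':(380,205,480,290)},'scene':{'car':(360,260,490,350),'bl':(150,230,230,272)}}
Q={}
for n in C:
    im=I[n]['im'].astype(int); hsv=cv2.cvtColor(I[n]['im'],cv2.COLOR_BGR2HSV)
    P=cloud(C[n],I[n]['d'])
    green=(hsv[...,1]>150)&(abs(hsv[...,0].astype(int)-60)<15)&(hsv[...,2]>150)
    black=hsv[...,2]<50
    white=(hsv[...,1]<60)&(hsv[...,2]>150)
    g=big(green,box[n]['car']);b=big(black,box[n]['car']);w=big(white,box[n]['bl'])
    for k,m in (('g',g),('b',b),('w',w)):
        X=P[m]; X=X[~np.isnan(X[:,0])]; Q[n,k]=quad(m)
        print(n,k,m.sum(),'med',np.median(X,0).round(1),'quad',Q[n,k].tolist())
    for k,z in(('g',78),('b',70)):
        W=np.array([onz(C[n],*q,z) for q in Q[n,k]]); print(k,W.round(1)[:,:2].tolist(),'c',W.mean(0).round(1),'edges',np.linalg.norm(W-np.roll(W,-1,0),axis=1).round(1))
    # flange plane
    X=P[w];X=X[~np.isnan(X[:,0])]
    best=None;rng=np.random.default_rng(0)
    for _ in range(400):
        a=X[rng.choice(len(X),3,False)];nn=np.cross(a[1]-a[0],a[2]-a[0]);nl=np.linalg.norm(nn)
        if nl<100: continue
        nn/=nl; 
        if abs(abs(nn[2])-.866)>.08: continue
        i=abs((X-a[0])@nn)<1.5
        if best is None or i.sum()>best.sum(): best=i
    Y=X[best];c=Y.mean(0);nn=np.linalg.svd(Y-c)[2][2];nn*=np.sign(nn[2]);print('flange plane',best.sum(),len(X),c.round(1),nn.round(3))
    W=np.array([o+d*((c-o)@nn)/(d@nn) for o,d in(ray(C[n],*q) for q in Q[n,'w'])]);print(W.round(1).tolist(),W.mean(0).round(1),np.linalg.norm(W-np.roll(W,-1,0),axis=1).round(1))
# carriage corner triangulation by matching on plane
for k,z in(('g',78),('b',70)):
  for q in Q['top',k]:
    w=onz(C['top'],*q,z); j=min(Q['scene',k],key=lambda s:np.linalg.norm(onz(C['scene'],*s,z)-w)); p,e=tri(ray(C['top'],*q),ray(C['scene'],*j)); print(k,p.round(1),round(e,1))
# red stop, yellow
for n in C:
    hsv=cv2.cvtColor(I[n]['im'],cv2.COLOR_BGR2HSV);P=cloud(C[n],I[n]['d'])
    red=(hsv[...,1]>180)&((hsv[...,0]<5)|(hsv[...,0]>175))&(hsv[...,2]>100);X=P[red];X=X[X[:,2]>75];print(n,'red top',len(X),X.mean(0).round(1),X.min(0).round(1),X.max(0).round(1))
E
python3 - <<'E'
import cv2,numpy as np
a=cv2.imread('pics/top0.png')[195:295,375:485];b=cv2.imread('pics/scene0.png')[215:315,140:250]
cv2.imwrite('pics/crop.png',np.hstack([cv2.resize(x,None,fx=3.6,fy=3.6,interpolation=2) for x in(a,b)]))
E
```

```text
top g 1824 med [649.2  54.   77. ] quad [[267.0, 131.0], [270.0, 186.0], [202.0, 190.0], [200.0, 136.0]]
top b 1663 med [652.   52.8  69.2] quad [[255.0, 141.0], [257.0, 179.0], [216.0, 182.0], [214.0, 143.0]]
top w 1523 med [ 466.2 -381.9   77.5] quad [[426.0, 222.0], [464.0, 238.0], [446.0, 274.0], [409.0, 258.0]]
g [[720.2, -15.3], [594.8, -26.0], [582.9, 119.7], [705.4, 131.1]] c [650.8  52.3  78. ] edges [125.8 146.2 123.1 147.1]
b [[699.5, 11.0], [612.3, 3.3], [603.7, 92.0], [692.9, 101.0]] c [652.1  51.8  70. ] edges [87.4 89.1 89.6 90.3]
flange plane 629 1515 [ 469.9 -383.9   69. ] [-0.46   0.178  0.87 ]
[[519.3, -357.9, 89.8], [486.8, -437.1, 88.8], [415.9, -408.0, 45.4], [448.9, -328.8, 46.6]] [ 467.7 -383.    67.7] [85.6 88.1 85.8 87.6]
scene g 2308 med [659.2  47.   77.6] quad [[444.0, 268.0], [473.0, 318.0], [396.0, 333.0], [373.0, 280.0]]
scene b 123 med [690.1  34.9  69.9] quad [[452.0, 313.0], [407.0, 322.0], [396.0, 297.0]]
scene w 2250 med [ 376.2 -392.3    0.9] quad [[229.0, 230.0], [200.0, 267.0], [150.0, 258.0], [150.0, 230.0]]
g [[583.5, 115.8], [709.4, 127.4], [723.2, -18.6], [596.5, -31.1]] c [653.1  48.4  78. ] edges [126.4 146.7 127.3 147.5]
b [[687.8, 97.4], [696.9, 9.7], [637.4, 4.9]] c [674.   37.3  70. ] edges [ 88.2  59.7 105.4]
flange plane 487 2242 [ 447.9 -385.6   57.2] [-0.464  0.196  0.864]
[[267.4, -320.5, -54.6], [541.2, -359.4, 101.4], [508.5, -455.3, 105.6], [320.3, -496.4, 13.7]] [ 409.4 -407.9   41.5] [317.4 101.4 213.5 195.9]
g [721.1 -16.3  74.8] 2.6
g [594.9 -28.2  75.9] 4.7
g [582.6 118.2  76.9] 3.5
g [706.6 130.8  73.9] 2.3
b [698.4   9.9  72. ] 1.8
b [619.9   8.8  48.3] 6.8
b [631.4 118.8  -6.5] 27.9
b [690.7  98.1  73.8] 4.6
top red top 275 [621.6 340.1  78.8] [552.9 328.7  75. ] [689.5 351.2  84.4]
scene red top 280 [623.8 336.3  78.6] [557.3 323.4  75.4] [681.9 347.3  83.1]
```

View pics/crop.png

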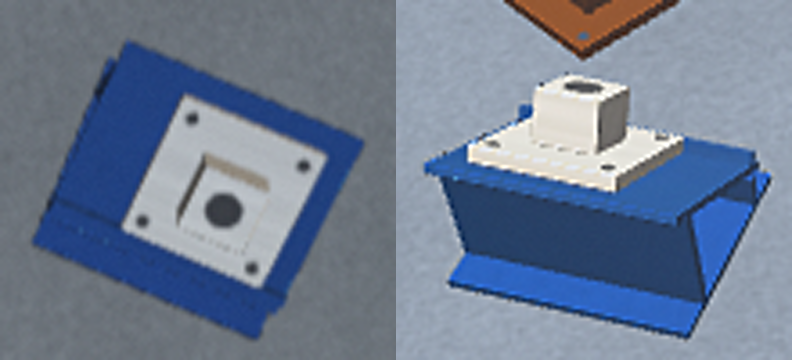

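Heights check out: carriage top ≈ 77 mm, flange top centre ≈ 68 mm (expected 68.7), slope 30°. The rest's yaw is about -22° and the track's about +5°. I'll move to a wrist look along the blank's normal.

```bash
cat >> h.py <<'E'
def down(yaw): return R.from_euler('xyz',[180,0,yaw],degrees=True)
def tilted(yawr,tilt=30):  # tool z=-n of a rest of yaw yawr, tool x along rest +y
    a=np.radians(yawr);t=np.radians(tilt);n=np.array([-np.sin(t)*np.cos(a),-np.sin(t)*np.sin(a),np.cos(t)])
    x=np.array([-np.sin(a),np.cos(a),0]);z=-n;return R.from_matrix(np.stack([x,np.cross(z,x),z],1)),n
def plan(wps,claw,dp=4):
    s=r.sense();p=np.array(s['tool_pos']);o=R.from_euler('xyz',s['tcp_rot'],degrees=True)
    for q,Q,n in wps:
        for i in range(n):
            t=o.inv().apply((np.array(q)-p)/(n-i)); w=(o.inv()*Q).as_rotvec(degrees=True)/(n-i)
            t=(t/1000).round(dp);w=w.round(2);print('[%s,%g],'%(','.join('%g'%v for v in np.r_[t,w]),claw))
            p=p+o.apply(t*1000);o=o*R.from_rotvec(w,degrees=True)
        print('  ->',p.round(1),o.as_euler('xyz',degrees=True).round(1))
E
python3 - <<'E'
from h import *
Q,n=tilted(-22); o=np.array([472.3,-384.9,59])
plan([([400,240,260],down(97),10),([440,-150,260],down(68),10),(o+n*125,Q,8)],.0854,3)
E
```

```text
[-0.033,-0.027,-0.004,-0.01,0,6.95,0.0854],
[-0.036,-0.023,-0.004,-0.01,0,6.96,0.0854],
[-0.039,-0.019,-0.004,-0.01,0,6.95,0.0854],
[-0.041,-0.014,-0.004,-0.01,0.01,6.96,0.0854],
[-0.042,-0.008,-0.004,-0.01,0,6.95,0.0854],
[-0.043,-0.003,-0.004,-0,0,6.96,0.0854],
[-0.043,0.002,-0.004,-0.01,0.01,6.95,0.0854],
[-0.043,0.007,-0.003,-0,0,6.96,0.0854],
[-0.041,0.012,-0.004,-0.01,0.01,6.95,0.0854],
[-0.04,0.017,-0.003,-0,0,6.96,0.0854],
  -> [400.  240.2 259.5] [-180.    0.   97.]
[-0.039,-0.001,-0,0,0,2.9,0.0854],
[-0.039,0.001,-0,0,0,2.9,0.0854],
[-0.039,0.003,-0,0,0,2.9,0.0854],
[-0.039,0.005,-0,0,0,2.9,0.0854],
[-0.039,0.007,-0,0,0,2.9,0.0854],
[-0.038,0.009,-0,0,0,2.9,0.0854],
[-0.038,0.011,-0,0,0,2.9,0.0854],
[-0.037,0.013,-0,0,0,2.9,0.0854],
[-0.036,0.015,-0,0,0,2.9,0.0854],
[-0.035,0.017,-0,0,0,2.9,0.0854],
  -> [ 440.1 -149.6  259.6] [180.   0.  68.]
[-0.026,0.007,0.012,-3.75,0,-0,0.0854],
[-0.026,0.006,0.012,-3.75,0,-0,0.0854],
[-0.026,0.005,0.012,-3.75,0,-0,0.0854],
[-0.026,0.005,0.013,-3.75,0,-0,0.0854],
[-0.026,0.004,0.013,-3.75,0,-0,0.0854],
[-0.025,0.003,0.013,-3.75,0,-0,0.0854],
[-0.026,0.002,0.013,-3.75,0,-0,0.0854],
[-0.025,0.001,0.013,-3.75,0.01,0,0.0854],
  -> [ 414.3 -361.3  167.7] [150.  -0.  68.]
```

```bash
python3 -m handwheel '[[-0.033,-0.027,-0.004,0,0,6.95,0.0854],[-0.036,-0.023,-0.004,0,0,6.95,0.0854],[-0.038,-0.019,-0.004,0,0,6.95,0.0854],[-0.039,-0.014,-0.004,0,0,6.95,0.0854],[-0.04,-0.008,-0.004,0,0,6.95,0.0854],[-0.041,-0.003,-0.004,0,0,6.95,0.0854],[-0.041,0.002,-0.004,0,0,6.95,0.0854],[-0.041,0.007,-0.003,0,0,6.95,0.0854]]'
python3 -m handwheel '[[-0.039,0.012,-0.004,0,0,6.95,0.0854],[-0.038,0.017,-0.003,0,0,6.95,0.0854],[-0.039,-0.001,0,0,0,2.9,0.0854],[-0.039,0.001,0,0,0,2.9,0.0854],[-0.039,0.003,0,0,0,2.9,0.0854],[-0.039,0.005,0,0,0,2.9,0.0854],[-0.039,0.007,0,0,0,2.9,0.0854],[-0.038,0.009,0,0,0,2.9,0.0854]]'
python3 - <<'E'
from h import *
Q,n=tilted(-22); o=np.array([472.3,-384.9,59])
plan([([430,-150,260],down(68),5),(o+n*125,Q,8)],.0854,3)
E
```

```text
time: 0.82
tool_pos: [339.4, 318.2, 253.1]
tcp_rot: [180.0, -0.0, 110.6]
ft_force: [1.2, 0.8, 1.4]
finger_gap: 85.5
grip_force: 0.0
time: 1.48
tool_pos: [412.3, 19.3, 259.8]
tcp_rot: [180.0, -0.0, 79.5]
ft_force: [0.5, -0.2, -0.3]
finger_gap: 85.4
grip_force: 0.0
[-0.033,0.01,-0,0,-0,2.3,0.0854],
[-0.032,0.011,-0,0,-0,2.3,0.0854],
[-0.032,0.012,-0,0,-0,2.3,0.0854],
[-0.031,0.013,-0,0.01,-0,2.31,0.0854],
[-0.031,0.015,-0,0,-0,2.3,0.0854],
  -> [ 429.8 -150.4  259.8] [180.  -0.  68.]
[-0.025,0.008,0.012,-3.75,-0,0,0.0854],
[-0.025,0.007,0.012,-3.75,-0,0,0.0854],
[-0.025,0.007,0.012,-3.75,-0,0,0.0854],
[-0.025,0.006,0.013,-3.75,-0,0,0.0854],
[-0.025,0.005,0.013,-3.75,-0,0,0.0854],
[-0.026,0.004,0.014,-3.75,-0,0,0.0854],
[-0.025,0.003,0.014,-3.75,-0,0,0.0854],
[-0.026,0.002,0.014,-3.75,-0,0,0.0854],
  -> [ 414.7 -362.1  167. ] [150.  -0.  68.]
```

```bash
python3 -m handwheel '[[-0.033,0.01,0,0,0,2.3,0.0854],[-0.032,0.011,0,0,0,2.3,0.0854],[-0.032,0.012,0,0,0,2.3,0.0854],[-0.031,0.013,0,0,0,2.3,0.0854],[-0.031,0.015,0,0,0,2.3,0.0854]]' >/dev/null
python3 -m handwheel '[[-0.025,0.008,0.012,-3.75,0,0,0.0854],[-0.025,0.007,0.012,-3.75,0,0,0.0854],[-0.025,0.007,0.012,-3.75,0,0,0.0854],[-0.025,0.006,0.013,-3.75,0,0,0.0854],[-0.025,0.005,0.013,-3.75,0,0,0.0854],[-0.026,0.004,0.014,-3.75,0,0,0.0854],[-0.025,0.003,0.014,-3.75,0,0,0.0854],[-0.026,0.002,0.014,-3.75,0,0,0.0854]]'
python3 -m handwheel '[[0,0,0,0,0,0,0.0854],[0,0,0,0,0,0,0.0854],[0,0,0,0,0,0,0.0854]]'
python3 - <<'E'
from h import *
s,im,d=save('wrist','w1')
E
```

```text
time: 2.57
tool_pos: [415.6, -361.7, 167.1]
tcp_rot: [149.8, 0.1, 68.1]
ft_force: [1.8, 0.7, -1.5]
finger_gap: 85.0
grip_force: 0.0
time: 2.82
tool_pos: [415.9, -360.1, 167.2]
tcp_rot: [150.1, -0.0, 68.1]
ft_force: [0.9, 0.4, 0.3]
finger_gap: 85.4
grip_force: 0.0
```

View pics/w1.png

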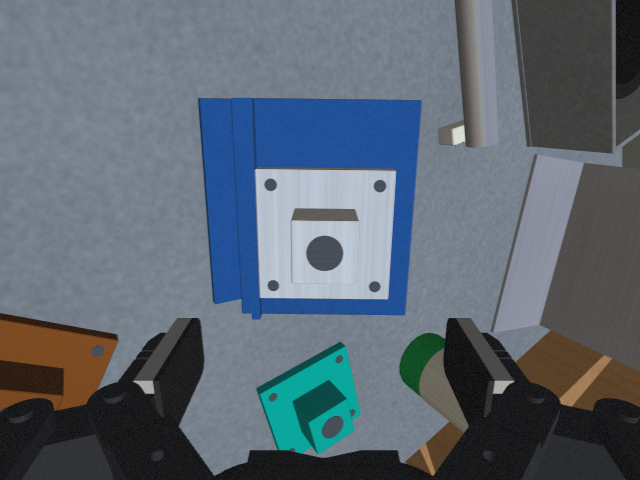

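Wrist view: flange corners about (256,170), (396,170), (389,299), (260,299), nearly square to the image. The boss top spans about (292,220) to (358,283), and the fingers stand clear. Next I'll measure in the tool frame.

```bash
cat > m.py <<'E'
from h import *
def meas(f):
    z=np.load(f); c=cam('wrist',z['p'],z['e']); im=z['im']; hsv=cv2.cvtColor(im,cv2.COLOR_BGR2HSV)
    m=((hsv[...,1]<60)&(hsv[...,2]>120)); k=np.zeros((480,640),np.uint8); k[150:312,230:420]=m[150:312,230:420]
    # enclose: everything not blue within
    cs=max(cv2.findContours(k,cv2.RETR_EXTERNAL,cv2.CHAIN_APPROX_NONE)[0],key=cv2.contourArea)
    h=cv2.convexHull(cs)
    for e in np.linspace(2,20,37):
        q=cv2.approxPolyDP(h,e,True)[:,0]
        if len(q)<=4: break
    fill=np.zeros_like(k);cv2.fillPoly(fill,[q.astype(np.int32)],1)
    P=cloud(c,z['d'])[fill>0];P=P[~np.isnan(P[:,0])]
    Q0,n0=tilted(-22);a=P@n0;hh,ed=np.histogram(a,np.arange(a.min(),a.max()+1,1));
    lo=np.argmax(hh);X=P[abs(a-ed[lo]-.5)<3];cc=X.mean(0);n=np.linalg.svd(X-cc)[2][2];n*=np.sign(n[2])
    top=np.percentile((P-cc)@n,97); print('tilt',np.degrees(np.arccos(n[2])).round(2),'az x',np.degrees(np.arctan2(-n[1],-n[0])).round(2),'boss over flange',top.round(1))
    W=np.array([o+d*((cc-o)@n)/(d@n) for o,d in(ray(c,*p) for p in q)]);ctr=W.mean(0)
    L=np.linalg.norm(W-np.roll(W,-1,0),axis=1)
    T=R.from_euler('xyz',z['e'],degrees=True)
    print(q.tolist(),'edges',L.round(1),'centre flange top',ctr.round(1),'origin',(ctr-10*n).round(1))
    Wt=T.inv().apply(W-z['p']);print('corners in tool',Wt.round(1).tolist(),'mean',Wt.mean(0).round(1))
    bt=P[abs((P-cc)@n-32)<2.5];bt=T.inv().apply(bt-z['p']);print('boss top tool: lo',np.percentile(bt,1,axis=0).round(1),'hi',np.percentile(bt,99,axis=0).round(1))
    return ctr-10*n,n
E
python3 -c "
from m import *
meas('pics/w1.npz')"
```

```text
tilt 30.0 az x -22.54 boss over flange 32.8
[[255, 169], [395, 171], [387, 298], [260, 297]] edges [88.7 88.2 88.6 88.8] centre flange top [ 467.7 -384.4   68.5] origin [ 472.3 -386.4   59.8]
corners in tool [[41.5, -43.7, 114.4], [40.3, 45.0, 114.3], [-47.9, 44.1, 113.8], [-47.3, -44.5, 113.9]] mean [ -3.3   0.2 114.1]
boss top tool: lo [-22.7 -19.4  80.5] hi [16.5 19.6 83.8]
```

```bash
python3 -m handwheel '[[-0.0033,0.0002,0.016,0,0,0.6,0.065],[0,0,0.016,0,0,0,0.065],[0,0,0.016,0,0,0,0.065],[0,0,0.016,0,0,0,0.065],[0,0,0.012,0,0,0,0.065],[0,0,0.008,0,0,0,0.065],[0,0,0.006,0,0,0,0.065],[0,0,0,0,0,0,0.065]]'
python3 - <<'E'
from h import *
s,im,d=save('wrist','w2'); Q,n=tilted(-22.5); o=np.array([472.3,-386.4,59.8]); T=R.from_euler('xyz',s['tcp_rot'],degrees=True)
print('blank origin in tool now',T.inv().apply(o-s['tool_pos']).round(1),s['finger_gap'],r.tip_reach,s['ft_force'])
E
```

```text
time: 3.53
tool_pos: [457.6, -379.3, 88.8]
tcp_rot: [150.0, -0.3, 67.7]
ft_force: [0.1, 0.6, -0.0]
finger_gap: 64.8
grip_force: 0.0
blank origin in tool now [-1.2 -0.4 33.3] 64.77107093388807 19.0 [ 0.12230081  0.56802221 -0.02245287]
```

View pics/w2.png

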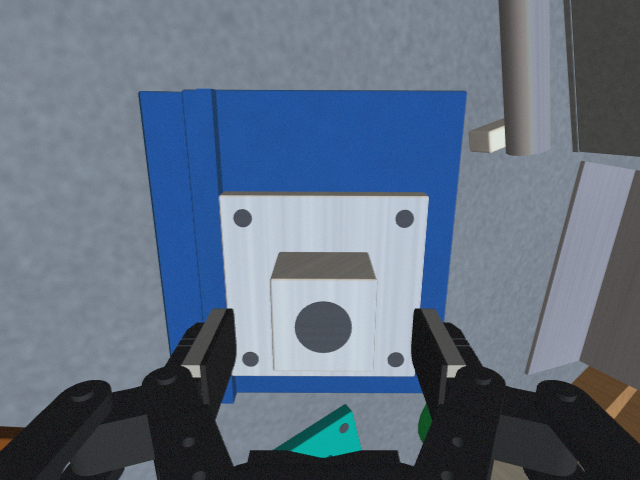

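The fingers straddle the boss evenly (jaws 235/413, boss 272–377, both centred on ~324). Closing.

```bash
python3 -m handwheel '[[-0.001,0,0.001,0,0,0,0.05],[0,0,0,0,0,0,0.045],[0,0,0,0,0,0,0.035],[0,0,0,0,0,0,0.03],[0,0,0,0,0,0,0.03],[0,0,0,0,0,0,0.03]]' 50
python3 -m handwheel '[[0,0,0,0,0,0,0.03],[0,0,-0.004,0,0,0,0.03],[0,0,-0.01,0,0,0,0.03],[0,0,-0.014,0,0,0,0.03],[0,0,-0.014,0,0,0,0.03],[0,0,-0.014,0,0,0,0.03]]'
python3 - <<'E'
from h import *
s,im,d=save('wrist','w3');print(s['tool_pos'],s['tcp_rot'])
Q=down(95.1)
plan([([440,-330,230],down(68),7),([580,-20,230],Q,9),([651.5,51,190],Q,4)],.03,3)
E
```

```text
time: 4.08
tool_pos: [456.8, -381.4, 88.7]
tcp_rot: [150.0, -0.3, 67.6]
ft_force: [0.3, -0.5, -0.4]
finger_gap: 29.9
grip_force: 0.0
time: 4.58
tool_pos: [430.4, -370.5, 137.4]
tcp_rot: [150.0, -0.3, 67.6]
ft_force: [0.3, 0.1, -0.5]
finger_gap: 30.1
grip_force: 0.0
[ 430.42901695 -370.49448364  137.38064273] [150.02374647  -0.30979509  67.63318303]
[0.006,0.006,-0.012,4.31,-0.01,-0.06,0.03],
[0.006,0.005,-0.012,4.3,-0.01,-0.06,0.03],
[0.006,0.004,-0.012,4.31,-0.01,-0.06,0.03],
[0.006,0.003,-0.012,4.3,-0.02,-0.06,0.03],
[0.006,0.002,-0.013,4.31,-0.01,-0.06,0.03],
[0.006,0,-0.013,4.3,-0.02,-0.05,0.03],
[0.006,-0,-0.012,4.31,-0.01,-0.06,0.03],
  -> [ 440.3 -330.2  229.7] [-180.   -0.   68.]
[0.038,0.001,-0,-0,-0,-3.01,0.03],
[0.038,0.004,-0,-0,-0,-3.01,0.03],
[0.037,0.005,-0,-0,-0,-3.01,0.03],
[0.037,0.007,-0,-0,-0,-3.01,0.03],
[0.037,0.009,-0,-0,-0,-3.01,0.03],
[0.036,0.012,-0,-0,-0,-3.01,0.03],
[0.035,0.013,-0,-0,-0,-3.01,0.03],
[0.035,0.015,-0,-0,-0,-3.01,0.03],
[0.033,0.017,-0,-0,-0.01,-3.02,0.03],
  -> [579.9 -20.5 229.8] [-180.     0.    95.1]
[0.016,0.019,0.01,-0,0,0,0.03],
[0.016,0.02,0.01,-0,0,0,0.03],
[0.016,0.019,0.01,-0,0,0,0.03],
[0.017,0.02,0.01,-0,0,0,0.03],
  -> [651.8  51.2 189.7] [-180.     0.    95.1]
```

View pics/w3.png

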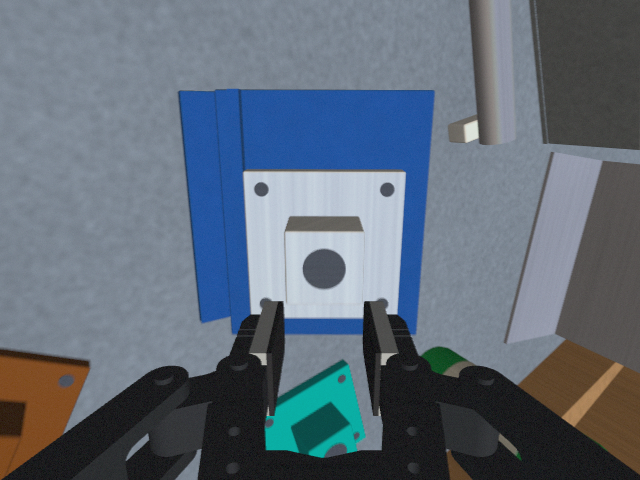

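The fingers closed to 30 mm with no contact, so the pads missed the boss, and nothing moved. I'll measure where the fingertips actually are in the tool frame from the wrist depth.

```bash
python3 - <<'E'
from m import *
for f in('w1','w2','w3'):
    z=np.load('pics/%s.npz'%f);c=cam('wrist',[0,0,0],[0,0,0]);P=cloud(c,z['d']);hsv=cv2.cvtColor(z['im'],cv2.COLOR_BGR2HSV)
    near=(z['d']>0)&(z['d']<(260 if f=='w1' else 178)); 
    v,u=np.where(near);X=P[near];
    for sgn in(-1,1):
        Y=X[(X[:,1]*sgn>0)&(abs(X[:,1])<60)&(abs(X[:,0])<30)];print(f,sgn,len(Y),'z99',np.percentile(Y[:,2],[90,99,100]).round(1),'x',np.percentile(Y[Y[:,2]>np.percentile(Y[:,2],90)][:,0],[1,50,99]).round(1),'|y|min',np.percentile(abs(Y[:,1]),1).round(1))
    print('d around tips',[ (u,v,float(z['d'][v,u].round(0))) for u,v in((275,310),(275,330),(275,350),(230,315),(225,335),(190,325),(195,345))])
print(meas('pics/w3.npz'))
E
```

```text
w1 -1 20323 z99 [ 81.3  85.6 101.1] x [-22.7   0.7  16.8] |y|min 0.8
w1 1 20627 z99 [ 81.3  85.7 101. ] x [-22.7   0.6  16.6] |y|min 0.9
d around tips [(275, 310, 306.0), (275, 330, 362.0), (275, 350, 367.0), (230, 315, 335.0), (225, 335, 338.0), (190, 325, 136.0), (195, 345, 140.0)]
w2 -1 28859 z99 [-8.6  8.3 15.7] x [-20.7  13.9  19.1] |y|min 0.5
w2 1 28754 z99 [-8.7  7.9 15.6] x [-20.4  13.   19. ] |y|min 0.7
d around tips [(275, 310, 158.0), (275, 330, 160.0), (275, 350, 163.0), (230, 315, 145.0), (225, 335, 138.0), (190, 325, 230.0), (195, 345, 124.0)]
w3 -1 25479 z99 [-46.5 -17.7  -9.3] x [-9.5  8.3 12.5] |y|min 2.2
w3 1 25396 z99 [-46.5 -17.8  -9.2] x [-9.4  8.3 12.5] |y|min 2.2
d around tips [(275, 310, 147.0), (275, 330, 132.0), (275, 350, 130.0), (230, 315, 296.0), (225, 335, 305.0), (190, 325, 290.0), (195, 345, 295.0)]
tilt 29.99 az x -22.56 boss over flange 33.2
[[405, 172], [396, 311], [251, 311], [244, 171]] edges [85.  88.9 85.6 88.9] centre flange top [ 468.3 -383.    68.5] origin [ 472.9 -384.9   59.8]
corners in tool [[44.8, 44.7, 79.8], [-40.1, 44.2, 79.3], [-40.3, -44.7, 79.3], [45.3, -44.2, 79.9]] mean [ 2.4 -0.  79.6]
boss top tool: lo [-18.3 -19.6  46.1] hi [20.7 19.4 49.3]
(array([ 472.87168237, -384.93808418,   59.79351534]), array([-0.46158234,  0.19175309,  0.86612499]))
```

Measured fingertips sit at tool z ≈ -9 mm at the 30 mm gap, about 25 mm short of the stated reach. I'll trust the measurement, reopen, descend deeper in steps and look again.

```bash
python3 -m handwheel '[[0.0015,0,0,0,0,0,0.06],[0,0,0.008,0,0,0,0.06],[0,0,0.015,0,0,0,0.06],[0,0,0.015,0,0,0,0.06],[0,0,0.015,0,0,0,0.06],[0,0,0.008,0,0,0,0.06],[0,0,0.004,0,0,0,0.06],[0,0,0,0,0,0,0.06]]'
python3 - <<'E'
from m import *
s,im,d=save('wrist','w4')
z=np.load('pics/w4.npz');c=cam('wrist',[0,0,0],[0,0,0]);P=cloud(c,z['d'])
T=R.from_euler('xyz',z['e'],degrees=True); print('origin in tool',T.inv().apply(np.array([472.6,-385.6,59.8])-z['p']).round(1))
for sgn in(-1,1):
    m=(P[...,1]*sgn>22)&(abs(P[...,1])<50)&(P[...,0]>-14)&(P[...,0]<14)&(z['d']<165);Y=P[m];print(np.percentile(Y[:,2],[95,99,99.9]).round(1))
E
```

```text
time: 5.3
tool_pos: [461.3, -380.5, 78.4]
tcp_rot: [150.2, -0.4, 67.7]
ft_force: [-0.7, 0.2, -0.0]
finger_gap: 60.1
grip_force: 0.0
origin in tool [-0.6  1.5 22.3]
[-23.  -17.4 -14.2]
[-23.4 -17.4 -14.3]
```

View pics/w4.png

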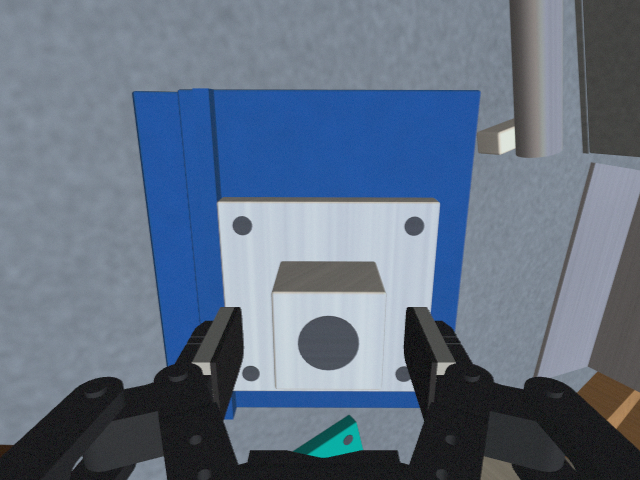

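The tips are level with the boss top (gap 243–405 px, boss 273–385 px). Going 19 mm deeper with 1.5 mm in y, then closing.

```bash
python3 -m handwheel '[[0,0.0015,0.006,0,0,0,0.06],[0,0,0.007,0,0,0,0.06],[0,0,0.006,0,0,0,0.06],[0,0,0,0,0,0,0.05],[0,0,0,0,0,0,0.04],[0,0,0,0,0,0,0.03],[0,0,0,0,0,0,0.03],[0,0,0,0,0,0,0.03]]' 60
python3 -c "
from h import *
s,im,d=save('wrist','w5');print(s['tool_pos'],s['tcp_rot'],s['finger_gap'],s['grip_force'],s['ft_force'])"
```

```text
time: 6.02
tool_pos: [471.3, -385.2, 64.4]
tcp_rot: [150.1, -0.3, 67.6]
ft_force: [-0.5, 1.4, -2.0]
finger_gap: 39.2
grip_force: 60.7
[ 471.25473101 -385.19089643   64.44180124] [150.05292858  -0.3230613   67.63272818] 39.16267372449495 60.650004744529724 [-0.52025313  1.3868085  -1.97993633]
```

View pics/w5.png

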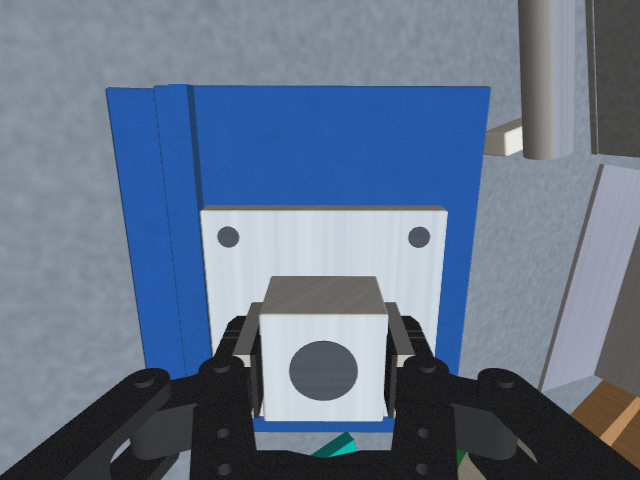

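Gripped at 39 mm with 60 N, boss centred between the pads. Lifting, and measuring the blank's pose in the hand.

```bash
python3 -m handwheel '[[0,0,-0.004,0,0,0,0.03],[0,0,-0.012,0,0,0,0.03],[0,0,-0.016,0,0,0,0.03],[0,0,-0.02,0,0,0,0.03],[0,0,-0.02,0,0,0,0.03],[0,0,-0.01,0,0,0,0.03],[0,0,0,0,0,0,0.03],[0,0,0,0,0,0,0.03]]'
cat > hold.py <<'E'
from h import *
def hold(f):
    z=np.load(f);P=cloud(cam('wrist',[0,0,0],[0,0,0]),z['d']);hsv=cv2.cvtColor(z['im'],cv2.COLOR_BGR2HSV)
    w=(hsv[...,1]<60)&(hsv[...,2]>120)
    fl=w&(abs(P[...,2]+3)<9)&(P[...,0]>22)&(abs(P[...,1])<50);bt=w&(abs(P[...,2]+36)<7)&(abs(P[...,1])<19)&(abs(P[...,0])<25)
    A=P[fl];B=P[bt]
    c=A.mean(0);n=np.linalg.svd(A-c)[2][2];n*=-np.sign(n[2])
    print('flange n',len(A),'plane z',c.round(2),'normal',n.round(4),'x max',np.percentile(A[:,0],99.5).round(1),'y',np.percentile(A[:,1],[.5,99.5]).round(1))
    print('boss top',len(B),'z',B[:,2].mean().round(2),'x',np.percentile(B[:,0],[.5,99.5]).round(1),'y',np.percentile(B[:,1],[.5,99.5]).round(1))
    # yaw from far edge
    e=[]
    for u in range(215,440,5):
        col=np.where(fl[:,u])[0]
        if len(col)>3:e.append(P[col[0],u,:2])
    e=np.array(e);print('far edge slope deg',np.degrees(np.polyfit(e[:,1],e[:,0],1)[0]).round(2),'x at y0',np.polyval(np.polyfit(e[:,1],e[:,0],1),0).round(1))
if __name__=='__main__':
    s,im,d=save('wrist',sys.argv[1]);print(s['tool_pos'].round(1),s['tcp_rot'].round(1),s['grip_force']);hold('pics/%s.npz'%sys.argv[1])
E
python3 hold.py w6
python3 -c "
from h import *
plan([([440,-330,230],down(68),7),([580,-20,230],down(95.1),9),([640,20,200],down(95.1),3)],.03,3)"
```

```text
time: 6.73
tool_pos: [433.7, -370.8, 136.7]
tcp_rot: [149.9, -0.2, 67.6]
ft_force: [0.6, -0.3, -3.7]
finger_gap: 39.0
grip_force: 61.3
[ 433.7 -370.8  136.7] [149.9  -0.2  67.6] 61.27511143684387
flange n 13151 plane z [33.21 -0.3  -5.04] normal [ 1.060e-02 -9.000e-04 -9.999e-01] x max 43.8 y [-44.6  43.9]
boss top 9528 z -37.27 x [-20.4  19. ] y [-18.9  18.8]
far edge slope deg 0.02 x at y0 43.7
[0.006,0.006,-0.012,4.29,-0.03,-0.06,0.03],
[0.006,0.005,-0.013,4.29,-0.03,-0.07,0.03],
[0.006,0.004,-0.013,4.28,-0.03,-0.06,0.03],
[0.006,0.002,-0.013,4.29,-0.02,-0.07,0.03],
[0.005,0.002,-0.013,4.28,-0.03,-0.06,0.03],
[0.006,0,-0.014,4.29,-0.02,-0.07,0.03],
[0.005,-0,-0.014,4.28,-0.03,-0.06,0.03],
  -> [ 440.2 -330.1  230.5] [180.   0.  68.]
[0.038,0.001,0,0,0,-3.01,0.03],
[0.038,0.004,0,0,0,-3.01,0.03],
[0.037,0.005,0,0,0,-3.01,0.03],
[0.037,0.007,0,0,0,-3.01,0.03],
[0.037,0.009,0,0,0,-3.01,0.03],
[0.036,0.011,0,0,0,-3.01,0.03],
[0.035,0.014,0,0,0,-3.01,0.03],
[0.035,0.015,0,0,0,-3.02,0.03],
[0.033,0.017,0,0,0,-3.01,0.03],
  -> [580.  -20.4 230.5] [180.    0.   95.1]
[0.012,0.021,0.01,0,0,-0,0.03],
[0.011,0.021,0.01,0,0,-0,0.03],
[0.012,0.021,0.01,0,0,-0,0.03],
  -> [639.6  20.1 200.5] [180.    0.   95.1]
```

```bash
python3 -m handwheel '[[0.006,0.006,-0.012,4.3,0,-0.06,0.03],[0.006,0.005,-0.013,4.3,0,-0.06,0.03],[0.006,0.004,-0.013,4.3,0,-0.06,0.03],[0.006,0.002,-0.013,4.3,0,-0.06,0.03],[0.006,0.002,-0.013,4.3,0,-0.06,0.03],[0.006,0,-0.014,4.3,0,-0.06,0.03],[0.005,0,-0.014,4.3,0,-0.06,0.03]]' >/dev/null
python3 -c "
from h import *
plan([([661,-57,205],down(95.1),10)],.03,3)"
```

```text
[0.033,0.01,0.003,-0.03,-0.03,-2.7,0.03],
[0.033,0.012,0.003,-0.03,-0.03,-2.7,0.03],
[0.032,0.013,0.002,-0.03,-0.03,-2.71,0.03],
[0.032,0.015,0.003,-0.03,-0.03,-2.7,0.03],
[0.031,0.016,0.002,-0.03,-0.03,-2.71,0.03],
[0.03,0.018,0.003,-0.03,-0.03,-2.7,0.03],
[0.029,0.019,0.002,-0.03,-0.03,-2.71,0.03],
[0.028,0.021,0.002,-0.03,-0.03,-2.7,0.03],
[0.028,0.022,0.003,-0.04,-0.03,-2.71,0.03],
[0.026,0.023,0.002,-0.03,-0.03,-2.7,0.03],
  -> [660.8 -57.  205.5] [-180.     0.    95.1]
```

```bash
python3 -m handwheel '[[0.033,0.01,0.003,0,0,-2.7,0.03],[0.033,0.012,0.003,0,0,-2.7,0.03],[0.032,0.013,0.002,0,0,-2.7,0.03],[0.032,0.015,0.003,0,0,-2.7,0.03],[0.031,0.016,0.002,0,0,-2.7,0.03],[0.03,0.018,0.003,0,0,-2.7,0.03],[0.029,0.019,0.002,0,0,-2.7,0.03],[0.028,0.021,0.002,0,0,-2.7,0.03]]' >/dev/null
python3 -m handwheel '[[0.028,0.022,0.003,0,0,-2.7,0.03],[0.026,0.023,0.002,0,0,-2.7,0.03],[0,0,0,0,0,0,0.03],[0,0,0,0,0,0,0.03],[0,0,0,0,0,0,0.03],[0,0,0,0,0,0,0.03]]'
python3 hold.py w7
```

```text
time: 8.53
tool_pos: [660.2, -58.5, 205.8]
tcp_rot: [-179.9, -0.2, 95.0]
ft_force: [-0.0, -0.2, -3.3]
finger_gap: 39.3
grip_force: 62.4
[660.2 -58.5 205.8] [-179.9   -0.2   95. ] 62.42886543273926
flange n 13141 plane z [33.21  0.26 -4.76] normal [ 0.0111 -0.0012 -0.9999] x max 43.7 y [-44.1  44.5]
boss top 9523 z -37.01 x [-20.4  19. ] y [-18.9  18.9]
far edge slope deg 0.12 x at y0 43.7
```

View pics/w7.png

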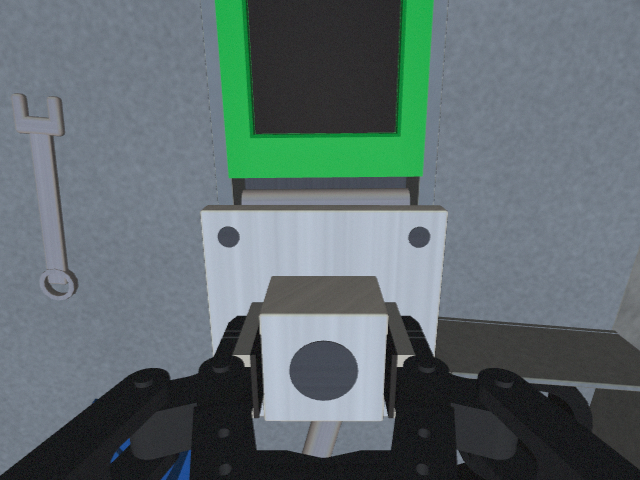

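Wrist view: the nest's black floor has its near edge at row ~134, sides at u≈250–400, and the carriage's near edge is at row 178. The view is square to the track, and the blank is still well gripped.

```bash
cat > nest.py <<'E'
from h import *
def nest(f):
    z=np.load(f);c0=cam('wrist',[0,0,0],[0,0,0]);T=R.from_euler('xyz',z['e'],degrees=True)
    c=(c0[0],c0[1],c0[2],T.as_matrix()@c0[3],T.apply(c0[4])+z['p']);hsv=cv2.cvtColor(z['im'],cv2.COLOR_BGR2HSV);P=cloud(c,z['d'])
    g=(hsv[...,1]>150)&(abs(hsv[...,0].astype(int)-60)<15)
    fl=(hsv[...,2]<75)&(P[...,2]>60)&(P[...,2]<76); fl[205:]=0
    tp=g&(abs(P[...,2]-78)<4)
    print('z floor',np.nanmedian(P[fl][:,2]).round(1),'top',np.nanmedian(P[tp][:,2]).round(1))
    for nm,m,zz,wd in(('floor',fl,70,94),('top',g,78,130)):
        m=m.astype(np.uint8);n,l,s,_=cv2.connectedComponentsWithStats(m);m=l==1+np.argmax(s[1:,4])
        vmax=np.where(m)[0].max()
        L=[];Rr=[];N=[]
        for v in range(4,vmax-12,3):
            u=np.where(m[v])[0];L.append(onz(c,u[0],v,zz)[:2]);Rr.append(onz(c,u[-1]+1,v,zz)[:2])
        us=np.where(m.any(0))[0]
        for u in range(us[0]+20,us[-1]-20,3): N.append(onz(c,u,np.where(m[:,u])[0][-1]+1,zz)[:2])
        L,Rr,N=map(np.array,(L,Rr,N))
        def line(Q): 
            vx,vy,x,y=cv2.fitLine(Q.astype(np.float32),cv2.DIST_HUBER,0,.01,.01).ravel();d=np.array([vx,vy]);return np.array([x,y]),d
        (pl,dl),(pr,dr),(pn,dn)=line(L),line(Rr),line(N)
        dl*=np.sign(dl[1]);dr*=np.sign(dr[1]);dn*=np.sign(dn[0])
        az=[np.degrees(np.arctan2(*d)) for d in(-dl*[1,-1],-dr*[1,-1])];azn=np.degrees(np.arctan2(dn[1],dn[0]))
        yw=[np.degrees(np.arctan2(-d[0],d[1])) for d in(dl,dr)]
        dy=(dl+dr);dy/=np.linalg.norm(dy);dx=np.array([dy[1],-dy[0]])
        a,b=sorted((pl@dx,pr@dx));near=pn@dy
        # lateral evaluated at the near edge's y and depth to centre
        half={'floor':47,'top':75}[nm]
        # intersect side lines with near line
        def X(p,d): t=np.linalg.solve(np.stack([d,-dn],1),pn-p);return p+t[0]*d
        A,B=X(pl,dl),X(pr,dr);cen=(A+B)/2+dy*half
        print(nm,'yaw sides',np.round(yw,2),'near',azn.round(2),'width',np.linalg.norm(A-B).round(1),'expect',wd,'centre',cen.round(1))
    return c
if __name__=='__main__': nest(sys.argv[1])
E
python3 nest.py pics/w7.npz
```

```text
z floor 70.1 top 77.7
floor yaw sides [5.03 5.22] near 5.06 width 94.1 expect 94 centre [651.4  50.9]
top yaw sides [5.61 5.65] near 5.51 width 129.5 expect 130 centre [651.4  50.6]
```

```bash
python3 -c "
from h import *
plan([([651.3,51.8,120],down(95.2),6)],.03,3)"
```

```text
[0.018,0,0.014,-0.01,-0.04,-0.04,0.03],
[0.019,0,0.015,-0.01,-0.04,-0.04,0.03],
[0.018,0,0.014,-0,-0.03,-0.04,0.03],
[0.019,0,0.015,-0.01,-0.04,-0.04,0.03],
[0.018,0,0.014,-0,-0.03,-0.05,0.03],
[0.019,0.001,0.015,-0.01,-0.04,-0.04,0.03],
  -> [651.4  52.  119.6] [180.    0.   95.2]
```

```bash
python3 -m handwheel '[[0.018,0,0.014,0,-0.04,-0.04,0.03],[0.019,0,0.015,0,-0.04,-0.04,0.03],[0.018,0,0.014,0,-0.04,-0.04,0.03],[0.019,0,0.015,0,-0.04,-0.04,0.03],[0.018,0,0.014,0,-0.04,-0.04,0.03],[0.018,0,0.014,0,-0.04,-0.04,0.03],[0,0,0,0,0,0,0.03],[0,0,0,0,0,0,0.03]]' > /dev/null
python3 -m handwheel '[[0,0,0,0,0,0,0.03],[0,0,0,0,0,0,0.03]]'
python3 hold.py w8
python3 -c "
from h import *
plan([([651.3,51.8,95],down(95.2),4)],.03,4)"
```

```text
time: 9.42
tool_pos: [651.7, 50.5, 122.4]
tcp_rot: [179.9, 0.1, 95.2]
ft_force: [0.2, 0.1, -3.4]
finger_gap: 39.0
grip_force: 62.4
[651.7  50.5 122.4] [1.799e+02 1.000e-01 9.520e+01] 62.40283727645874
flange n 13090 plane z [33.21  0.21 -4.77] normal [ 0.0109 -0.0014 -0.9999] x max 43.8 y [-44.   44.4]
boss top 9507 z -37.02 x [-20.3  19. ] y [-18.9  18.9]
far edge slope deg -0.01 x at y0 43.6
[0.0003,-0.0001,0.0069,0.03,0.01,-0.01,0.03],
[0.0003,-0.0001,0.0068,0.03,0.01,-0,0.03],
[0.0004,-0.0001,0.0069,0.03,0.01,-0.01,0.03],
[0.0003,-0,0.0068,0.03,0.02,-0,0.03],
  -> [651.3  51.8  95. ] [180.   -0.   95.2]
```

View pics/w8.png

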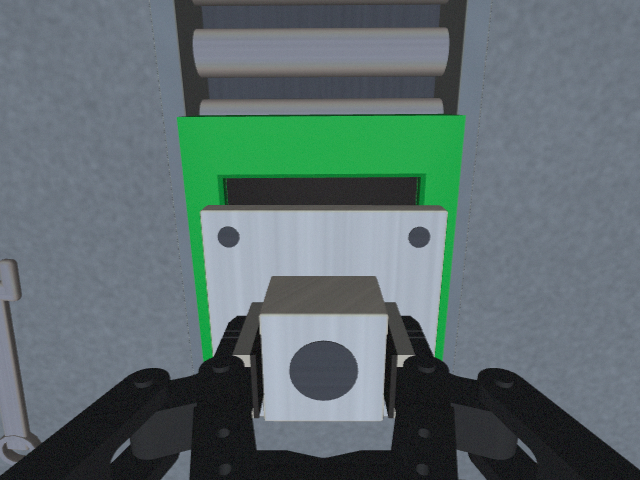

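The blank hangs centred over the nest: nest far edge at row ~176 (u 222–422), carriage far edge at row 116, flange far edge at row 208. I'll check the nest centre from this second place by its far edge.

```bash
python3 - <<'E'
from h import *
z=np.load('pics/w8.npz');c=cam('wrist',z['p'],z['e']);hsv=cv2.cvtColor(z['im'],cv2.COLOR_BGR2HSV)
g=(hsv[...,1]>150)&(abs(hsv[...,0].astype(int)-60)<15)
bl=hsv[...,2]<75
a=np.radians(5.2);dy=np.array([-np.sin(a),np.cos(a)]);dx=np.array([np.cos(a),np.sin(a)])
far=np.array([onz(c,u,np.where(g[:,u])[0][0],78)[:2] for u in range(215,430,3)])
ff=np.array([onz(c,u,150+np.where(bl[150:200,u])[0][0],70)[:2] for u in range(240,405,3)])
rows=range(130,165,2);L=np.array([onz(c,np.where(g[v])[0][0],v,78)[:2] for v in rows]);Rr=np.array([onz(c,np.where(g[v])[0][-1]+1,v,78)[:2] for v in rows])
rr=range(185,203,2);fL=np.array([onz(c,200+np.where(bl[v,200:440])[0][0],v,70)[:2] for v in rr]);fR=np.array([onz(c,201+np.where(bl[v,200:440])[0][-1],v,70)[:2] for v in rr])
S=lambda q,d:np.median(q@d)
for nm,f,h,l,q in(('top',far,75,L,Rr),('floor',ff,47,fL,fR)):
    yc=S(f,dy)-h;xc=(S(l,dx)+S(q,dx))/2;print(nm,'width',abs(S(l,dx)-S(q,dx)).round(1),'centre',(xc*dx+yc*dy).round(1))
E
```

```text
top width 129.6 centre [651.  51.]
floor width 96.3 centre [651.3  49.4]
```

```bash
python3 -m handwheel '[[0.0003,0,0.0069,0,0,0,0.03],[0.0003,0,0.0069,0,0,0,0.03],[0.0002,-0.0001,0.0069,0,0,0,0.03],[0.0002,0,0.0069,0,0,0,0.03],[0,0,0.004,0,0,0,0.03],[0,0,0,0,0,0,0.03],[0,0,0,0,0,0,0.03]]'
python3 -m handwheel '[[0,0,0.003,0,0,0,0.03],[0,0,0.003,0,0,0,0.03],[0,0,0.003,0,0,0,0.03],[0,0,0,0,0,0,0.03],[0,0,0,0,0,0,0.03]]'
```

```text
time: 10.05
tool_pos: [650.2, 52.9, 88.7]
tcp_rot: [-179.9, 0.0, 95.3]
ft_force: [-0.2, 1.4, -3.7]
finger_gap: 38.7
grip_force: 62.4
time: 10.47
tool_pos: [650.4, 52.8, 80.1]
tcp_rot: [-180.0, 0.0, 95.3]
ft_force: [-0.6, 0.1, -3.6]
finger_gap: 39.0
grip_force: 62.4
```

```bash
python3 -m handwheel '[[-0.0006,0.0004,0.0015,0,0,0,0.03],[0,0,0.0015,0,0,0,0.03],[0,0,0,0,0,0,0.03],[0,0,0,0,0,0,0.03]]'
python3 -m handwheel '[[0,0,0.001,0,0,0,0.03],[0,0,0.001,0,0,0,0.03],[0,0,0,0,0,0,0.03],[0,0,0,0,0,0,0.03]]'
python3 hold.py w9
```

```text
time: 10.8
tool_pos: [651.0, 52.2, 77.3]
tcp_rot: [-180.0, 0.0, 95.3]
ft_force: [-0.6, 0.3, -4.5]
finger_gap: 39.1
grip_force: 62.4
time: 11.13
tool_pos: [651.0, 52.3, 75.3]
tcp_rot: [-180.0, 0.0, 95.3]
ft_force: [0.0, 0.0, -3.0]
finger_gap: 38.9
grip_force: 62.4
[651.   52.3  75.3] [-180.     0.    95.3] 62.42023587226868
flange n 13096 plane z [33.17  0.21 -4.77] normal [ 9.3e-03 -8.0e-04 -1.0e+00] x max 43.7 y [-44.1  44.4]
boss top 9504 z -37.02 x [-20.4  19. ] y [-18.8  18.9]
far edge slope deg -0.04 x at y0 43.6
```

```bash
python3 -m handwheel '[[0,0,0.001,0,0,0,0.03],[0,0,0,0,0,0,0.03],[0,0,0,0,0,0,0.03]]'
python3 -m handwheel '[[0,0,0.0007,0,0,0,0.03],[0,0,0,0,0,0,0.03],[0,0,0,0,0,0,0.03]]'
```

```text
time: 11.43
tool_pos: [651.3, 52.2, 74.9]
tcp_rot: [180.0, 0.0, 95.3]
ft_force: [-1.8, -0.9, 0.6]
finger_gap: 39.0
grip_force: 62.9
time: 11.68
tool_pos: [651.3, 52.2, 74.7]
tcp_rot: [180.0, 0.0, 95.3]
ft_force: [-4.3, -1.5, 5.6]
finger_gap: 39.1
grip_force: 63.7
```

Contact with the floor at the expected height (75). Releasing, then retreating straight up.

```bash
python3 -m handwheel '[[0,0,0,0,0,0,0.042],[0,0,0,0,0,0,0.046],[0,0,0,0,0,0,0.052],[0,0,0,0,0,0,0.06],[0,0,0,0,0,0,0.062],[0,0,0,0,0,0,0.062],[0,0,0,0,0,0,0.062],[0,0,0,0,0,0,0.062]]' 20
python3 -m handwheel '[[0,0,-0.005,0,0,0,0.062],[0,0,-0.01,0,0,0,0.062],[0,0,-0.02,0,0,0,0.062],[0,0,-0.03,0,0,0,0.062],[0,0,-0.03,0,0,0,0.062],[0,0,-0.02,0,0,0,0.062],[0,0,0,0,0,0,0.062],[0,0,0,0,0,0,0.062]]'
python3 - <<'E'
from h import *
s,im,d=save('wrist','w10');P=cloud(cam('wrist',s['tool_pos'],s['tcp_rot']),d);hsv=cv2.cvtColor(im,cv2.COLOR_BGR2HSV)
w=(hsv[...,1]<60)&(hsv[...,2]>120)&(abs(P[...,2]-80)<5)&(abs(P[...,0]-651)<60)&(abs(P[...,1]-51)<60)
g=(hsv[...,1]>150)&(abs(hsv[...,0].astype(int)-60)<15)&(abs(P[...,2]-78)<4)
for nm,m in(('flange',w),('carriage',g)):
    X=P[m];c=X.mean(0);n=np.linalg.svd(X-c,full_matrices=False)[2][2];n*=np.sign(n[2]);print(nm,len(X),np.median(X,0).round(1),'normal',n.round(4),X.min(0).round(1),X.max(0).round(1))
    u=np.where(m)[::-1];print('px',u[0].min(),u[0].max(),u[1].min(),u[1].max())
    q=cv2.minAreaRect(X[:,:2].astype(np.float32));print(q)
E
```

```text
time: 12.35
tool_pos: [651.1, 52.3, 73.7]
tcp_rot: [-180.0, 0.0, 95.3]
ft_force: [-0.6, 0.4, 0.2]
finger_gap: 62.0
grip_force: 0.0
time: 13.02
tool_pos: [652.6, 52.3, 192.2]
tcp_rot: [179.7, 0.1, 95.3]
ft_force: [-0.3, 0.6, -1.4]
finger_gap: 62.0
grip_force: 0.0
flange 12052 [650.   63.6  79.7] normal [ 1.0e-04 -1.1e-03  1.0e+00] [603.5   2.9  77.1] [710.9 108.1  83. ]
px 250 423 155 295
((660.8775024414062, 55.25196838378906), (109.1403579711914, 96.2330551147461), 5.203292369842529)
carriage 23317 [649.8  73.9  77.7] normal [ 2.0e-04 -1.3e-03  1.0e+00] [579.5 -28.9  74. ] [720.5 131.3  80.7]
px 213 424 116 333
((650.9522705078125, 50.6235237121582), (130.03392028808594, 150.25257873535156), 5.504284858703613)
```

Seated and level: flange top is 2.0 mm above the carriage top, as it should be. Next I'll close the fingers, go behind the carriage's -y face and descend.

```bash
python3 -m handwheel '[[-0.02,0,0,0,0,0,0.03],[-0.03,0,0,0,0,0,0.01],[-0.03,0,0,0,0,0,0],[-0.025,0,0,0,0,0,0],[0,0,0,0,0,0,0],[0,0,0,0,0,0,0],[0,0,0,0,0,0,0]]'
python3 - <<'E'
from h import *
s,im,d=save('wrist','w11');P=cloud(cam('wrist',[0,0,0],[0,0,0]),d)
m=(d<185)&(abs(P[...,1])<30)&(P[...,0]>-14)&(P[...,0]<30);Y=P[m];print('tip z',Y[:,2].max().round(1),'x max',np.percentile(Y[:,0],99.8).round(1),s['finger_gap'],s['tool_pos'])
plan([([661.2,-51,52],down(95.4),6)],0,3)
E
python3 nest.py pics/w11.npz
```

```text
time: 13.65
tool_pos: [660.0, -51.8, 187.4]
tcp_rot: [-179.9, -0.0, 95.2]
ft_force: [0.2, 1.1, -0.5]
finger_gap: 0.0
grip_force: 0.0
tip z -11.9 x max 19.0 0.031409637243636955 [659.96176097 -51.78140316 187.37946569]
[0,0,0.023,-0.02,-0,-0.02,0],
[0,0,0.023,-0.02,-0.01,-0.02,0],
[0,0,0.022,-0.01,-0,-0.02,0],
[0,0,0.023,-0.02,-0.01,-0.01,0],
[0,0.001,0.022,-0.01,-0,-0.02,0],
[0,0,0.023,-0.02,-0.01,-0.01,0],
  -> [661.  -51.2  51.7] [180.    0.   95.4]
z floor 70.8 top 77.7Traceback (most recent call last):
  File "nest.py", line 33, in <module>
    if __name__=='__main__': nest(sys.argv[1])
                             ~~~~^^^^^^^^^^^^^
  File "nest.py", line 14, in nest
    u=np.where(m[v])[0];L.append(onz(c,u[0],v,zz)[:2]);Rr.append(onz(c,u[-1]+1,v,zz)[:2])
                                       ~^^^
IndexError: index 0 is out of bounds for axis 0 with size 0
```

```bash
python3 -m handwheel '[[0,0,0.025,0,0,0,0],[0,0,0.03,0,0,0,0],[0,0.001,0.03,0,0,0,0],[0,0,0.025,0,0,0,0],[0,0,0.018,0,0,0,0],[0,0,0.01,0,0,0,0],[0,0,0,0,0,0,0],[0,0,0,0,0,0,0]]'
python3 -m handwheel '[[0.004,0,0,0,0,0,0],[0.004,0,0,0,0,0,0],[0.004,0,0,0,0,0,0],[0.004,0,0,0,0,0,0],[0.004,0,0,0,0,0,0],[0.004,0,0,0,0,0,0]]'
```

```text
time: 14.37
tool_pos: [661.6, -51.4, 50.9]
tcp_rot: [-180.0, 0.0, 95.3]
ft_force: [-0.3, -0.5, 0.5]
finger_gap: -0.1
grip_force: 0.0
time: 14.87
tool_pos: [660.2, -28.5, 51.8]
tcp_rot: [179.9, 0.1, 95.3]
ft_force: [0.8, -3.4, 2.9]
finger_gap: 0.3
grip_force: 1.6
```

```bash
for i in 1 2 3; do python3 -m handwheel '[[0.006,0,0,0,0,0,0],[0.006,0,0,0,0,0,0],[0.006,0,0,0,0,0,0],[0.006,0,0,0,0,0,0],[0.006,0,0,0,0,0,0],[0.006,0,0,0,0,0,0],[0.006,0,0,0,0,0,0],[0.006,0,0,0,0,0,0]]' | egrep 'tool_pos|ft_f|rot'; done
python3 - <<'E'
from h import *
s,im,d=save('top','t2');c=cam('top');P=cloud(c,d);hsv=cv2.cvtColor(im,cv2.COLOR_BGR2HSV)
g=(hsv[...,1]>150)&(abs(hsv[...,0].astype(int)-60)<15)&(abs(P[...,2]-78)<5)&(P[...,0]>560)
red=(hsv[...,1]>180)&((hsv[...,0]<5)|(hsv[...,0]>175))&(abs(P[...,2]-79)<4)
dy=np.array([-np.sin(np.radians(5.3)),np.cos(np.radians(5.3))])
G=P[g][:,:2]@dy;Q=P[red][:,:2]@dy
print('carriage front',np.percentile(G,[1,99]).round(1),'red face',np.percentile(Q,[2,98]).round(1),len(G),len(Q))
E
```

```text
tool_pos: [655.0, 20.2, 50.6]
tcp_rot: [-180.0, 0.0, 95.3]
ft_force: [0.8, -2.9, 2.2]
tool_pos: [650.4, 67.8, 50.6]
tcp_rot: [-180.0, 0.0, 95.3]
ft_force: [-1.0, -3.4, 2.2]
tool_pos: [646.0, 115.6, 50.5]
tcp_rot: [-180.0, 0.0, 95.3]
ft_force: [-2.3, -3.0, 1.2]
carriage front [140.6 197.7] red face [275.8 286.3] 215 200
```

```bash
python3 -m handwheel '[[0.006,0,0,0,0,0,0],[0.006,0,0,0,0,0,0],[0.006,0,0,0,0,0,0],[0.006,0,0,0,0,0,0],[0.006,0,0,0,0,0,0],[0.005,0,0,0,0,0,0],[0.004,0,0,0,0,0,0],[0.003,0,0,0,0,0,0]]' | egrep 'tool_pos|ft_f|rot'
python3 -m handwheel '[[0.002,0,0,0,0,0,0],[0.002,0,0,0,0,0,0],[0.002,0,0,0,0,0,0],[0.002,0,0,0,0,0,0]]' | egrep 'tool_pos|ft_f|rot'
python3 - <<'E'
from h import *
s,im,d=save('scene','s3');c=cam('scene');P=cloud(c,d);hsv=cv2.cvtColor(im,cv2.COLOR_BGR2HSV)
g=(hsv[...,1]>150)&(abs(hsv[...,0].astype(int)-60)<15)&(abs(P[...,2]-78)<5)&(P[...,0]>560)
red=(hsv[...,1]>180)&((hsv[...,0]<5)|(hsv[...,0]>175))&(abs(P[...,2]-79)<4)
dy=np.array([-np.sin(np.radians(5.3)),np.cos(np.radians(5.3))])
G=P[g][:,:2]@dy;Q=P[red][:,:2]@dy
print('carriage',np.percentile(G,[.5,99.5]).round(1),'red',np.percentile(Q,[2,98]).round(1),len(G),len(Q))
E
```

```text
tool_pos: [642.4, 157.6, 50.6]
tcp_rot: [180.0, 0.0, 95.3]
ft_force: [-0.2, -2.5, -0.9]
tool_pos: [641.6, 164.9, 50.7]
tcp_rot: [-180.0, 0.0, 95.3]
ft_force: [0.3, -1.6, -0.1]
carriage [114.6 264.4] red [271.3 283.5] 1189 277
```

```bash
python3 -m handwheel '[[0.0015,0,0,0,0,0,0],[0.0015,0,0,0,0,0,0],[0.0015,0,0,0,0,0,0],[0.0015,0,0,0,0,0,0]]' | egrep 'tool_pos|ft_f'
python3 -m handwheel '[[0.001,0,0,0,0,0,0],[0.001,0,0,0,0,0,0]]' | egrep 'tool_pos|ft_f'
python3 -m handwheel '[[0.001,0,0,0,0,0,0],[0.001,0,0,0,0,0,0]]' | egrep 'tool_pos|ft_f'
```

```text
tool_pos: [641.1, 170.8, 50.7]
ft_force: [-1.0, -3.0, -0.4]
tool_pos: [641.0, 172.2, 50.7]
ft_force: [-0.7, -9.2, 1.7]
tool_pos: [640.9, 172.2, 50.7]
ft_force: [-1.0, -17.2, 2.6]
```

The force climbs while the position stays put, so the carriage is against the stop. Backing off and checking.

```bash
python3 -m handwheel '[[-0.002,0,0,0,0,0,0],[-0.003,0,0,0,0,0,0],[-0.006,0,0,0,0,0,0],[-0.012,0,0,0,0,0,0],[-0.02,0,0,0,0,0,0],[-0.02,0,-0.005,0,0,0,0],[-0.02,0,-0.02,0,0,0,0],[-0.02,0,-0.03,0,0,0,0]]' | egrep 'tool_pos|ft_f'
python3 -m handwheel '[[-0.02,0,-0.03,0,0,0,0],[-0.02,0,-0.03,0,0,0,0],[0,0,-0.02,0,0,0,0],[0,0,0,0,0,0,0],[0,0,0,0,0,0,0],[0,0,0,0,0,0,0]]' | egrep 'time|tool_pos|ft_f'
python3 - <<'E'
from h import *
a=np.radians(5.3);dy=np.array([-np.sin(a),np.cos(a)])
for n in('scene','top'):
    s,im,d=save(n,n+'4');P=cloud(cam(n),d);hsv=cv2.cvtColor(im,cv2.COLOR_BGR2HSV)
    g=(hsv[...,1]>150)&(abs(hsv[...,0].astype(int)-60)<15)&(abs(P[...,2]-78)<5)&(P[...,0]>540)&(P[...,1]<350)
    red=(hsv[...,1]>180)&((hsv[...,0]<5)|(hsv[...,0]>175))&(abs(P[...,2]-79)<4)
    w=(hsv[...,1]<60)&(hsv[...,2]>120)&(abs(P[...,2]-80)<3)&(abs(P[...,0]-633)<48)&(abs(P[...,1]-255)<48)
    G=P[g][:,:2]@dy;Q=P[red][:,:2]@dy;q=cv2.minAreaRect(P[g][:,:2].astype(np.float32))
    X=P[w];c=X.mean(0);nn=np.linalg.svd(X-c,full_matrices=False)[2][2]
    print(n,'carriage',np.percentile(G,[.5,99.5]).round(1),'red',np.percentile(Q,[2,98]).round(1),q,'zcar',np.median(P[g][:,2]).round(1),'flange z',np.median(X[:,2]).round(1),len(X),nn.round(3))
E
```

```text
tool_pos: [647.4, 70.6, 102.3]
ft_force: [-0.0, -1.2, 0.3]
time: 19.8
tool_pos: [653.5, 32.2, 184.9]
ft_force: [0.0, -0.3, -0.3]
scene carriage [122.  271.8] red [271.7 284. ] ((630.2581787109375, 256.22406005859375), (130.32508850097656, 154.80763244628906), 7.466486930847168) zcar 77.5 flange z 79.5 918 [ 0.001  0.001 -1.   ]
top carriage [126.8 275.7] red [275.9 286.3] ((632.5989990234375, 260.263671875), (129.71524047851562, 150.78802490234375), 5.826942443847656) zcar 77.4 flange z 79.8 187 [-0.002  0.067  0.998]
```

Both views show the carriage front touching the red face (gap under 0.3 mm) and the flange still 2 mm above the carriage top. The robot is clear of everything, so I'm handing in.

```bash
python3 -c "
from bench import r
print(r.hand_in())"
```

```text
the job is handed in; nothing more can be done
None
```

The blank is seated flat in the nest and the loaded carriage is home against the red stop (gap under 0.3 mm in both fixed views). I handed the job in at about 20 s; the hand-in call returned no verdict, and I never moved or touched the bystanders.

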